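Clear the hot plate and set its dial

TASK

Two chunky packing-foam offcuts, a U-shaped trough and an L-shaped corner, were left on the hot plate: put both in the waste bin. Only then turn the dial on the controller's top until its pointer stands at the steel marker clipped on the scale. Leave the round lidded dish and the square sample carrier standing where they are on the plate, do not shift the marker, and do not knock anything else about.

Things in the scene. Friction and masses are not known exactly. Their poses are not given: they have to be found in the camera images.
- hotplate: square hot plate, fixed: white housing under a dark steel plate 240 x 240 x 18 mm whose flat top is 80 mm above the bench. Origin: on the bench under the plate's centre; x and y along the plate's sides, z up. A thin probe post stands beyond its (+x, +y) corner
- post_top (a point): top of the fixed steel probe post at the hot plate's far left corner, 200 mm above the bench; post 12 mm in diameter with a black collar 26 mm in diameter on its last 30 mm. An obstacle
- controller: white box 170 x 170 x 78 mm, fixed, with the dial and its scale on the flat top (at 78 mm). It stands to one side of the hot plate, the bin to the other; which is which varies. Origin: on the bench under its centre; front faces -x
- dial (a joint): angle of the black dial knob (rad), 0 at one end stop, growing clockwise seen from above, to 4.71; it stays where it is left (friction about 0.06 N m). The knob: disc of radius 34 mm carrying an upright grip bar 66 long, 18 wide, 30 mm high (from 91 to 121 mm above the bench), with a small nose low at its pointer end and a white line on its top from near the centre towards the pointer end
- dial_grip (a point): point on the dial's vertical axis, in the bar, 111 mm above the bench (10 mm below the bar's top); its x axis points along the bar to the pointer end
- dial_tip (a point): point at the tip of the dial's pointer, on the scale 47 mm from the dial's axis; turns with the dial
- marker (a joint): angle of the marker on the scale (rad), counted as the dial's: the pointer is at the marker when both joints read the same. The marker: a stiff clip of dark steel, 20 x 12 mm and 5 mm high, lying on the scale with a point turned inward, 54 to 79 mm from the dial's axis
- marker_tip (a point): point just inside the marker's inward point, 47 mm from the dial's axis: where the pointer's tip must come; turns with the marker
- bin: plain grey open box, fixed, 190 (x) x 180 (y) x 110 mm high, walls and floor 5 mm. Origin: centre of its underside
- trough: off-white foam offcut, U-shaped trough: 90 (x) x 46 (y) x 40 mm high, open upward, walls 12 mm thick along its long sides, floor 16 mm. Origin: centre of its underside. On the plate at the start; about 35 g
- trough_mid (a point): middle of the trough offcut, 20 mm above its underside
- corner: off-white foam offcut, L-shaped, 36 mm high: long leg 84 (x) x 30 (y) mm centred at (0, -17), short leg 30 (x) x 34 (y) mm centred at (-27, 15) in its frame. Origin: underside, centre of its 84 x 64 mm outline. On the plate at the start; about 35 g
- corner_mid (a point): middle of the corner offcut's outline, 18 mm above its underside
- carrier: sample carrier of bare aluminium: square base 54 x 54 x 18 mm with a round stub of diameter 38 mm on it, 34 mm high in all; stays on the plate. Origin: centre of its underside
- dish: round white ceramic dish with lid and small lid button, diameter 66 mm, 45 mm high in all; stays on the plate. Origin: centre of its underside
- bottle: amber bottle, diameter 60, 150 mm high, on the bench beyond the plate; bystander. Origin: centre of its underside
- jar: clear jar, diameter 72, 90 mm high, on the bench beyond the plate; bystander. Origin: centre of its underside
- lens: round lens in a holder on a 60 mm square foot, 97 mm high, on the bench beyond the plate; bystander. Origin: centre of its underside
- meter: grey hand-held meter lying on the bench, 150 (x) x 76 x 42 mm, on the robot's side of the plate; bystander. Origin: centre of its underside
- mug: white mug, 72 mm in diameter, 85 mm high, on the robot's side; bystander. Origin: centre of its underside
Things that resemble listed ones, but are neither listed nor needed, are in the scene too. What is shaped like the trough but purple or yellow is not meant.

How it is judged (in metres and radians):
On the way, in this order (a step that is already met when the one before it is completed fails the run):
1. both foam offcuts are in the bin (x of trough_mid in the frame of bin between -0.09 and 0.09 m and y of trough_mid in the frame of bin between -0.085 and 0.085 m and z of trough_mid in the frame of bin between 0 and 0.1 m and x of corner_mid in the frame of bin between -0.09 and 0.09 m and y of corner_mid in the frame of bin between -0.085 and 0.085 m and z of corner_mid in the frame of bin between 0 and 0.1 m), for 0.2 s.
2. then the dial's pointer stands at the marker (horizontal distance between dial_tip and marker_tip below 0.0041 m), for 0.2 s.
At the end, for the whole second after the job is handed in: Both offcuts lie at rest inside the bin (the middle of each within its walls and below 100 mm above the bench), the dial's pointer tip is within 4 mm (5 degrees) of the marker's point, and the dish and the carrier stand upright on the hot plate (all of step 1 and horizontal distance between dial_tip and marker_tip below 0.0041 m and linear speed of each of trough, corner below 0.03 m/s and horizontal distance between each of dish, carrier and hotplate below 0.13 m and angle between each of dish, carrier's own z axis and vertical below 0.1 rad); the robot touches nothing.
It fails at once if the dish or the carrier is shifted more than 20 mm or tipped (distance of any of dish, carrier from where it was at the start of the episode above 0.02 m or angle between any of dish, carrier's own z axis and vertical above 0.3 rad).
It fails at once if the marker is shifted more than 4 mm (distance of marker_tip from where it was at the start of the episode above 0.004 m).
It fails at once if another thing on the bench is shifted more than 30 mm (distance of any of bottle, jar, lens, meter, mug from where it was at the start of the episode above 0.03 m).
It also fails if it takes over 70 s, if anything falls off the work surface, if the arm or the gripper's body presses on something with over 40 N, if the wrist force passes 120 N, or if a joint passes its speed limit or range.

ROBOT

A 6-joint arm with a two-finger parallel gripper is mounted at the origin on the work surface. World frame = base frame: x ahead of the robot, y to its left, z up, the work surface at z = 0. Lengths are in mm, angles in rad, forces in N, time in s.
With the tool pointing down it reaches from about 325 to 850 mm from the base axis. Payload 15.5 kg.
Tool frame: the origin (TCP) lies midway between the tips of the shut fingers; the grasp point (between the pads) lies arm.grip_depth behind it (arm.grip_depth is the distance from the TCP to the grasp point, in mm); z points along the fingers, y is the line along which they close (so a half turn about z gives the same grasp; the last joint's range is limited). The gripper opens to 91 mm and grips with 3 to 60 N. Pads are 32 mm wide; open, the fingers measure 118 mm over their backs; the gripper's body (76 mm by 178 mm) begins 60 mm behind the grasp point.
Start: joints at [-1.274, 0.494, 1.345, -0, 1.302, -0.096], TCP at [238.659, -577.64, 184.815] pointing down, gripper open.
Joint ranges: [-2.91, 2.91], [-0.82, 2.16], [0.22, 2.67], [-1.22, 4.37], [0.12, 2.79], [-3.08, 3.08]. Speed limits (rad/s): [1.89, 1.89, 2.57, 3.01, 3.01, 3.01].

INTERFACE

Orientations are given as a unit quaternion [w, x, y, z].
In Python, from workcell import monitor, snapshot, camera_model, arm, find_in gives the robot as it stands.
- The arm moves only by the shell command python3 -m crank 'ROWS'. ROWS is JSON, a list of rows, each an object with "dp": the shift along the tool's x, y, z in m, a list of three; "roll": the turn about the tool's z in degrees; "claw": the finger opening in m, from 0 to 0.0912. In form: [{"dp": [tx, ty, tz], "roll": roll, "claw": claw}, ...]. A call has exactly 8 rows; each row is the pose to reach, as a shift and turn from the pose commanded when the call began, along the tool's axes at that moment; what a row does not reach only later rows make up. A row lasts 1/8 s, in which the tool goes at most 62.5 mm and 10.7 degrees, less where a joint would pass 70% of its speed; a pose out of reach is approached as far as the arm can. A call with a gripper value outside its range is refused whole. The fingers move at their own pace and stop on an object; the grip force is fixed at half the most. Time passes only in rows, so rows that repeat a pose let the fingers close, or fill a call up. It gives the time, the measured TCP pose, the force, the opening and the grip force at its end, in the units of the state.
- monitor.read_state(): the state, without advancing time (a new reading comes with each control period).
- snapshot(name): name is "scene" or "top" or "wrist"; returns the picture (384x512x3 uint8, blue, green, red); there is no depth.
- camera_model(name): a dict with "camera_matrix" (3x3 intrinsics, pixels), "view" (4x4, takes a point from world to camera coordinates); the wrist camera has in their place "mount" (4x4, takes a point from camera to tool coordinates, whose origin is the TCP and whose axes are the flange's). Camera axes: x right, y up, looking along -z (the intrinsics and any distortion apply to the point x, -y, -z); pixel columns grow to the right and rows downward; lengths in mm; the calibration is good to about 2 mm. A picture is of the moment at which its call begins: read the wrist's pose just before it. camera_model takes no time and is no camera call.
- arm.finish_job(): hands the job in; it is judged then, once.
Trained networks look in the newest picture that a camera, given by its name, has taken for a name from the list of things; names that differ only in an ending like _2 or _b are one class to them, and where a whole thing is asked for, a point or a joint stands for the part that bears it (a point fixed in the world has none). Each returns a list of dicts, best first, with "conf" (0 to 1); they miss things now and then, are a little off and sometimes report something else, mostly with a low value. They report only what shows in the picture. A call takes as long as a camera call. They do not tell look-alikes from the thing itself.
- find_in(camera, thing): "bbox" ([left, top, width, height] in pixels, round what is visible of it).
The state is a dict: "time": time; "joint_positions": joint angles; "joint_vel": joint speeds; "joint_torque": joint torques, N m; "tool_pos": TCP position; "orientation": TCP orientation; "contact_force": force on the tool from outside, world axes, zero at the start; "ft_torque": the same for the moment, N m; "finger_gap": opening from 0.0 (shut) to 1.0 (fully open); "finger_force": force on a finger pad.
Only numpy, scipy, OpenCV 4.12 (cv2) and the standard library are available. Lean on these libraries where they do the work, as an engineer would, in place of code of your own. Each camera call takes 0.05 s, during which the arm holds its last target. There are 200 camera calls.

## Working session

There is one attempt and no reset: what is moved stays moved. The work goes in short steps, Python scripts to look and compute and a shell command to move; the robot and the scene stay as the last step left them, time stands still between calls to the robot, and variables do not carry over. Pictures are saved under pics/ and viewed, at most 10 in all, crops included, and the job is handed in when it is done.

```bash
ls; mkdir -p pics; cat > h.py <<'E'
import numpy as np, cv2
from workcell import monitor, snapshot, camera_model, arm, find_in
from scipy.spatial.transform import Rotation as R
def cam(name):
    m=camera_model(name); K=np.array(m["camera_matrix"]); 
    if "view" in m: V=np.array(m["view"])
    else:
        s=monitor.read_state(); T=np.eye(4); q=s["orientation"]; T[:3,:3]=R.from_quat([q[1],q[2],q[3],q[0]]).as_matrix(); T[:3,3]=s["tool_pos"]
        V=np.linalg.inv(T@np.array(m["mount"]))
    return K,V,m
def proj(c,P):
    K,V,_=c; p=(V@np.append(P,1))[:3]; p=K@np.array([p[0],-p[1],-p[2]]); return p[:2]/p[2]
def ray(c,uv):
    K,V,_=c; d=np.linalg.inv(K)@np.array([uv[0],uv[1],1.]); d=np.array([d[0],-d[1],-d[2]]); C=np.linalg.inv(V); return C[:3,3],C[:3,:3]@d
def onz(c,uv,z):
    o,d=ray(c,uv); return o+d*(z-o[2])/d[2]
def tri(c1,u1,c2,u2):
    A=[];b=[]
    o1,d1=ray(c1,u1);o2,d2=ray(c2,u2)
    s=np.linalg.lstsq(np.c_[d1,-d2],o2-o1,rcond=None)[0]; p=o1+s[0]*d1;q=o2+s[1]*d2
    return (p+q)/2,np.linalg.norm(p-q)
E
python3 - <<'E'
from h import *
print(monitor.read_state(), arm.grip_depth)
for n in ["scene","top","wrist"]:
    c=cam(n); print(n,{k:np.round(v,2).tolist() if k!='x' else v for k,v in c[2].items()})
ims=[]
for n in ["scene","top"]:
    im=snapshot(n); cv2.imwrite(f"pics/{n}0.png",cv2.resize(im,None,fx=1.5,fy=1.5)); cv2.imwrite(f"{n}0.png",im)
    for t in ["hotplate","controller","dial","marker","bin","trough","corner","carrier","dish","meter","mug"]:
        print(n,t,[(np.round(d["bbox"]).tolist(),round(d["conf"],2)) for d in find_in(n,t)[:4]])
E
```

```text
pics
{'time': 0.0, 'joint_positions': array([-1.27451044e+00,  4.94192054e-01,  1.34614502e+00, -4.25571356e-05,
        1.30246722e+00, -9.54873420e-02]), 'joint_vel': array([-4.88366908e-04, -5.48710540e-05,  8.93881428e-04, -1.26473077e-03,
        1.18480369e-03, -1.43717563e-04]), 'joint_torque': array([ 1.93501211e-03, -8.78807974e+01, -3.81860840e+01,  7.07076536e-02,
        5.32904186e-02, -4.67016548e-05]), 'tool_pos': array([ 238.51663758, -577.24958733,  184.2280548 ]), 'orientation': array([-6.00712515e-04,  9.80874207e-01,  1.94641782e-01, -8.11320896e-05]), 'contact_force': array([ 0.11818568, -0.25272276, -0.71552863]), 'ft_torque': array([ 0.04565421, -0.00613601, -0.02113166]), 'finger_force': 0.0, 'finger_gap': 0.9992761129892185} 18.8
scene {'camera_matrix': [[433.14, 0.0, 261.79], [0.0, 433.14, 189.22], [0.0, 0.0, 1.0]], 'view': [[-0.06, 1.0, 0.02, 42.28], [-0.67, -0.06, 0.74, 259.5], [0.74, 0.03, 0.67, -1795.48], [0.0, 0.0, 0.0, 1.0]]}
top {'camera_matrix': [[475.05, 0.0, 254.08], [0.0, 475.05, 189.26], [0.0, 0.0, 1.0]], 'view': [[-0.02, -1.0, 0.01, 4.75], [1.0,
[... 1079 characters left out ...]
.0], 0.67)]
top controller [([128.0, 172.0, 55.0, 52.0], 0.75), ([194.0, 132.0, 100.0, 86.0], 0.18)]
top dial [([137.0, 189.0, 28.0, 22.0], 0.8)]
top marker [([140.0, 189.0, 21.0, 19.0], 0.25), ([249.0, 97.0, 16.0, 24.0], 0.17)]
top bin [([311.0, 140.0, 70.0, 68.0], 0.66)]
top trough [([292.0, 234.0, 26.0, 25.0], 0.88), ([142.0, 131.0, 32.0, 18.0], 0.79), ([217.0, 142.0, 24.0, 30.0], 0.78), ([206.0, 234.0, 30.0, 27.0], 0.76)]
top corner [([258.0, 175.0, 33.0, 20.0], 0.66)]
top carrier [([232.0, 190.0, 18.0, 15.0], 0.63)]
top dish [([218.0, 142.0, 22.0, 30.0], 0.41)]
top meter [([138.0, 258.0, 49.0, 28.0], 0.95), ([124.0, 171.0, 60.0, 55.0], 0.36)]
top mug [([337.0, 243.0, 30.0, 24.0], 0.75)]
```

```bash
python3 - <<'E'
import cv2
a=cv2.imread("top0.png")[85:295,110:400]; cv2.imwrite("pics/top_c.png",cv2.resize(a,None,fx=2.75,fy=2.75,interpolation=cv2.INTER_CUBIC))
from h import *
c=cam("top")
print(onz(c,(248,171),80),onz(c,(155,198),78),onz(c,(345,174),110),onz(c,(229,157),100),onz(c,(274,185),98))
E
```

```text
[567.72914625  12.42840483  80.        ] [487.71193038 312.19911242  78.        ] [ 549.16209128 -293.7781222   110.        ] [612.0179758  71.8132486 100.       ] [519.93789921 -69.07118588  98.        ]
```

View pics/top_c.png

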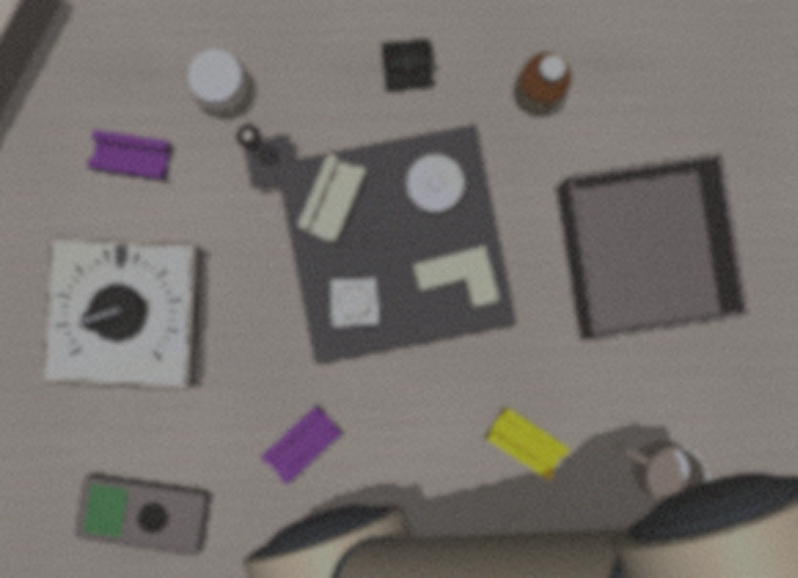

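```bash
python3 -m crank '[{"dp":[0.02,-0.01,-0.05],"roll":0,"claw":0.0912},{"dp":[0.06,-0.05,-0.09],"roll":0,"claw":0.0912},{"dp":[0.1,-0.09,-0.12],"roll":0,"claw":0.0912},{"dp":[0.14,-0.13,-0.15],"roll":0,"claw":0.0912},{"dp":[0.18,-0.17,-0.15],"roll":0,"claw":0.0912},{"dp":[0.22,-0.21,-0.15],"roll":0,"claw":0.0912},{"dp":[0.26,-0.25,-0.15],"roll":0,"claw":0.0912},{"dp":[0.30,-0.29,-0.15],"roll":0,"claw":0.0912}]'
python3 -m crank '[{"dp":[0.04,-0.04,0],"roll":0,"claw":0.0912},{"dp":[0.08,-0.08,0],"roll":0,"claw":0.0912},{"dp":[0.12,-0.12,0],"roll":0,"claw":0.0912},{"dp":[0.16,-0.14,0],"roll":0,"claw":0.0912},{"dp":[0.16,-0.14,0],"roll":0,"claw":0.0912},{"dp":[0.16,-0.14,0],"roll":0,"claw":0.0912},{"dp":[0.16,-0.14,0],"roll":0,"claw":0.0912},{"dp":[0.16,-0.14,0],"roll":0,"claw":0.0912}]'
cat > w.py <<'E'
import sys
from h import *
tag=sys.argv[1]
c=cam("wrist"); im=snapshot("wrist"); cv2.imwrite(f"w_{tag}.png",im); cv2.imwrite(f"pics/w_{tag}.png",cv2.resize(im,None,fx=1.5,fy=1.5,interpolation=cv2.INTER_CUBIC))
np.savez(f"w_{tag}.npz",K=c[0],V=c[1])
s=monitor.read_state(); print(s["tool_pos"],s["orientation"],s["time"])
for t in sys.argv[2:]: print(t,[(np.round(d["bbox"]).tolist(),round(d["conf"],2)) for d in find_in("wrist",t)[:4]])
E
python3 w.py a trough corner
```

```text
time: 2.2
tool_pos: [405.6, -193.3, 335.1]
orientation: [0.0, 0.981, 0.195, 0.0]
contact_force: [0.4, -1.2, -0.4]
finger_gap: 1.0
finger_force: 0.0
time: 3.2
tool_pos: [499.3, -5.3, 335.0]
orientation: [0.0, 0.981, 0.194, 0.0]
contact_force: [-0.2, 0.5, -0.2]
finger_gap: 0.998
finger_force: 0.0
[499.3766121   -5.16856044 335.00164665] [4.37675116e-05 9.80978327e-01 1.94117241e-01 1.28380457e-04] 3.25
trough [([276.0, 270.0, 47.0, 27.0], 0.83), ([197.0, 18.0, 77.0, 84.0], 0.74), ([123.0, 201.0, 65.0, 31.0], 0.6), ([0.0, 53.0, 57.0, 55.0], 0.52)]
corner [([281.0, 148.0, 60.0, 55.0], 0.94), ([330.0, 0.0, 30.0, 7.0], 0.48)]
```

View pics/w_a.png

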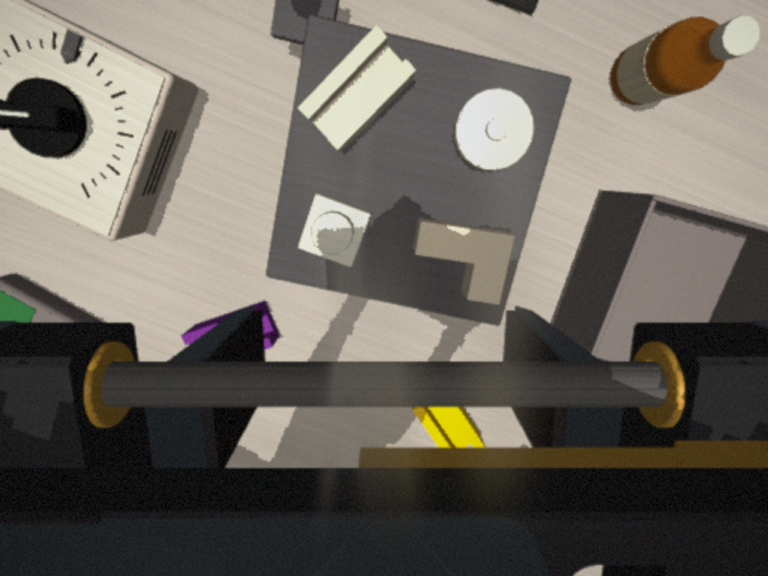

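```bash
python3 - <<'E'
import cv2,numpy as np
a=cv2.imread("w_a.png")
p=cv2.resize(a[10:110,190:290],(500,500),interpolation=cv2.INTER_CUBIC)
b=cv2.imread("scene0.png")
q=cv2.resize(b[170:260,220:328],(300,250),interpolation=cv2.INTER_CUBIC)
q2=cv2.resize(a[10:110,0:90],(300,250),interpolation=cv2.INTER_CUBIC)
cv2.imwrite("pics/c1.png",np.hstack([p,np.vstack([q,q2])]))
E
```

```text
(no output)
```

View pics/c1.png

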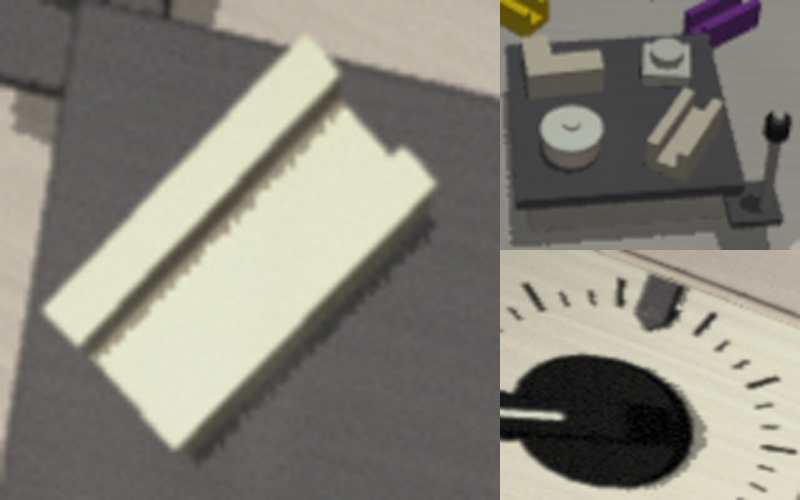

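```bash
python3 - <<'E'
from h import *
z=np.load("w_a.npz"); w=(z["K"],z["V"],0); t=cam("top")
P=lambda u,v:(190+u/5,10+v/5)
pts=[P(305,33),P(42,310),P(177,450),P(437,183)]
A=np.array([onz(w,p,120) for p in pts]); print("wrist@120",A.round(1)); c=A.mean(0)
d1=A[0]-A[1]+A[3]-A[2]; print("ctr",c.round(1),"ang",np.degrees(np.arctan2(d1[1],d1[0])),[np.linalg.norm(A[i]-A[(i+1)%4]).round(1) for i in range(4)])
T=lambda u,v:(110+u/2.75,85+v/2.75)
tt=[T(333,153),T(299,226),T(334,241),T(366,168)]
B=np.array([onz(t,p,120) for p in tt]); print("top@120",B.round(1),B.mean(0).round(1))
print("tri", tri(w,np.mean(pts,0),t,np.mean(tt,0)))
# corner: top view polygon outline corners (z=116)
cc=[T(413,265),T(486,246),T(499,302),T(473,307),T(466,283),T(419,292)]
C=np.array([onz(t,p,116) for p in cc]); print("corner top",C.round(1))
wc=[(416/1.5,220/1.5),(514/1.5,233/1.5),(500/1.5,303/1.5)]
print("corner wrist",np.array([onz(w,p,116) for p in wc]).round(1))
for a,b in zip(wc,cc): print(tri(w,a,t,b))
# post: collar top, dial, marker, bin, controller
print("post top", onz(t,T(248,135),200), "hp corners",[onz(w,(u/1.5,v/1.5),80).round(0).tolist() for u,v in [(306,15),(570,77),(499,325),(267,275)]])
print("dial",onz(w,(30,78),93),"marker",onz(w,(46.5,41.2),81), onz(t,T(118,312),93))
print("bin rim",[onz(t,T(u,v),110).round(0).tolist() for u,v in [(560,183),(718,157),(745,312),(583,337)]])
print("carrier",onz(w,(334/1.5,232/1.5),110),"dish",onz(w,(496/1.5,128/1.5),120))
E
```

```text
wrist@120 [[661.9  68.9 120. ]
 [579.5 105.7 120. ]
 [561.1  62.7 120. ]
 [643.5  26.7 120. ]]
ctr [611.5  66.  120. ] ang -23.811298156875807 [np.float64(90.2), np.float64(46.7), np.float64(89.9), np.float64(46.0)]
top@120 [[661.2  63.5 120. ]
 [578.5 103.9 120. ]
 [560.6  64.4 120. ]
 [643.2  26.2 120. ]] [610.9  64.5 120. ]
tri (array([609.12457731,  63.73711239, 140.92724627]), np.float64(1.2197619006309515))
corner top [[ 531.5  -24.9  116. ]
 [ 551.3 -108.9  116. ]
 [ 487.  -122.1  116. ]
 [ 482.   -92.2  116. ]
 [ 509.6  -84.9  116. ]
 [ 500.5  -31.   116. ]]
corner wrist [[ 532.   -21.5  116. ]
 [ 554.5 -106.3  116. ]
 [ 491.7 -122.8  116. ]]
(array([531.63358793, -24.21029276, 100.86388065]), np.float64(2.6761093609635194))
(array([ 553.36435599, -110.53162194,  100.71430856]), np.float64(2.019494169834277))
(array([ 488.87476641, -124.04207826,  108.47974011]), np.float64(4.164929486791397))
post top [671.10959103 152.24141373 200.        ] hp corners [[656.0, 133.0, 80.0], [698.0, -102.0, 80.0], [465.0, -144.0, 80.0], [424.0, 89.0, 80.0]]
dial [488.78490228 314.90364966  93.        ] marker [540.88015643 313.02900786  81.        ] [486.02282629 315.93667629  93.        ]
bin rim [[623.0, -196.0, 110.0], [649.0, -380.0, 110.0], [469.0, -405.0, 110.0], [445.0, -218.0, 110.0]]
carrier [493.67914443  41.68800683 110.        ] dish [627.67529539 -52.57145279 120.        ]
```

```bash
python3 -m crank '[{"dp":[0.03,-0.005,0.02],"roll":8,"claw":0.0912},{"dp":[0.06,-0.01,0.045],"roll":17,"claw":0.08},{"dp":[0.09,-0.015,0.07],"roll":26,"claw":0.06},{"dp":[0.112,-0.0185,0.095],"roll":35,"claw":0.04},{"dp":[0.112,-0.0185,0.095],"roll":42,"claw":0.022},{"dp":[0.112,-0.0185,0.095],"roll":46.2,"claw":0.022},{"dp":[0.112,-0.0185,0.095],"roll":46.2,"claw":0.022},{"dp":[0.112,-0.0185,0.095],"roll":46.2,"claw":0.022}]'
python3 w.py b trough
```

```text
time: 4.35
tool_pos: [596.1, 55.2, 239.9]
orientation: [-0.0, 0.979, -0.205, 0.0]
contact_force: [-1.1, -0.6, -0.3]
finger_gap: 0.266
finger_force: 0.0
[596.03255525  55.18150703 239.92975989] [-3.05297850e-05  9.78732556e-01 -2.05140387e-01  6.51226603e-05] 4.4
trough [([11.0, 159.0, 89.0, 53.0], 0.96), ([214.0, 124.0, 48.0, 87.0], 0.88), ([428.0, 271.0, 58.0, 31.0], 0.8)]
```

View pics/w_b.png

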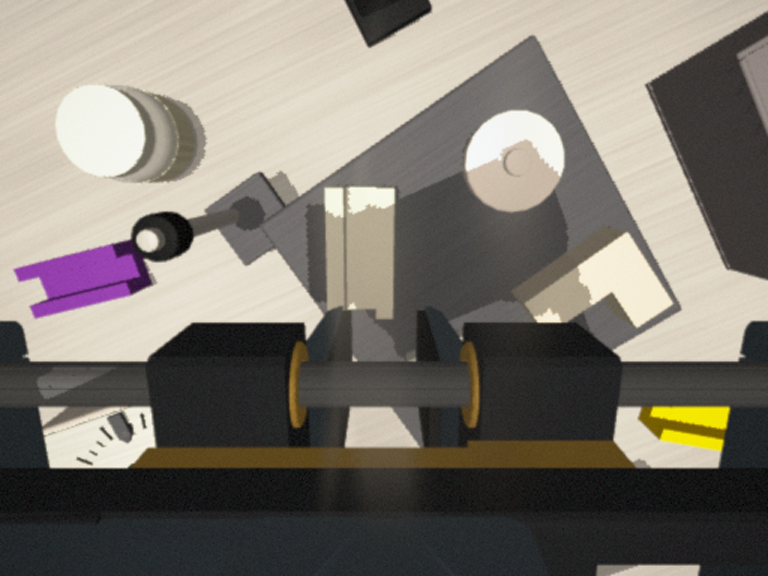

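```bash
python3 - <<'E'
from h import *
z=np.load("w_b.npz"); w=(z["K"],z["V"],0); za=np.load("w_a.npz"); a=(za["K"],za["V"],0)
P=lambda u,v:(u/1.5,v/1.5)
A=np.array([onz(w,P(*p),120) for p in [(325,188),(396,188),(346,188)]]);print(A.round(1))
for p,q in [((325,188),(190+305/5,10+33/5)),((396,188),(190+437/5,10+183/5))]:print(tri(w,P(*p),a,q))
c=np.array([611.5,66]);ax=lambda d:np.array([np.cos(np.radians(d)),np.sin(np.radians(d))])
y=ax(-113.8+0.2);x=ax(-23.7)
t=np.array([596.0,55.2])
for n,p in zip("LRG",A): print(n,"rel TCP in tool",((p[:2]-t)@x).round(1),((p[:2]-t)@y).round(1))
for u in [(148,238),(190,225)]: 
  pc=onz(w,P(*u),200)[:2];print("post",pc,(pc-t)@x,(pc-t)@y)
for p in [(529,305),(511,289),(626,233),(680,308),(640,326)]: print("corner",onz(w,P(*p),116).round(1))
E
```

```text
[[661.4  69.1 120. ]
 [642.6  26.1 120. ]
 [655.9  56.4 120. ]]
(array([661.39672459,  68.76624385, 122.17945531]), np.float64(0.15735991700015148))
(array([642.72919073,  26.40053515, 123.95874148]), np.float64(0.568530784320974))
L rel TCP in tool 54.3 -39.0
R rel TCP in tool 54.4 8.0
G rel TCP in tool 54.3 -25.1
post [673.61789027 152.3777291 ] 32.01142654401292 -120.12429637151673
post [670.83173862 129.54747285] 38.63682243654176 -98.08806732259097
corner [529.7 -28.3 116. ]
corner [545.9 -20.6 116. ]
corner [ 551.5 -106.3  116. ]
corner [ 484.6 -126.   116. ]
corner [483.  -96.1 116. ]
```

```bash
python3 -m crank '[{"dp":[0,0.002,0.04],"roll":0,"claw":0.021},{"dp":[0,0.002,0.08],"roll":0,"claw":0.021},{"dp":[0,0.002,0.105],"roll":0,"claw":0.021},{"dp":[0,0.002,0.12],"roll":0,"claw":0.021},{"dp":[0,0.002,0.13],"roll":0,"claw":0.021},{"dp":[0,0.002,0.138],"roll":0,"claw":0.021},{"dp":[0,0.002,0.138],"roll":0,"claw":0.005},{"dp":[0,0.002,0.138],"roll":0,"claw":0.005}]'
python3 -m crank '[{"dp":[0,0,0],"roll":0,"claw":0.005},{"dp":[0,0,0],"roll":0,"claw":0.005},{"dp":[0,0,0],"roll":0,"claw":0.005},{"dp":[0,0,-0.01],"roll":0,"claw":0.005},{"dp":[0,0,-0.03],"roll":0,"claw":0.005},{"dp":[0,0,-0.06],"roll":0,"claw":0.005},{"dp":[0,0,-0.1],"roll":0,"claw":0.005},{"dp":[0,0,-0.1],"roll":0,"claw":0.005}]'
```

```text
time: 5.45
tool_pos: [595.6, 53.5, 102.4]
orientation: [-0.0, 0.979, -0.206, 0.0]
contact_force: [-0.5, -0.9, 0.2]
finger_gap: 0.067
finger_force: 0.0
time: 6.45
tool_pos: [597.1, 53.5, 205.5]
orientation: [-0.001, 0.979, -0.206, 0.003]
contact_force: [0.9, 0.2, -0.2]
finger_gap: 0.051
finger_force: 0.0
```

```bash
python3 w.py c trough
```

```text
[596.0406214   53.46901634 203.52845467] [-2.87101831e-04  9.78593854e-01 -2.05795373e-01  1.50024151e-03] 6.5
trough [([209.0, 126.0, 53.0, 100.0], 0.87), ([1.0, 170.0, 89.0, 48.0], 0.69), ([440.0, 270.0, 47.0, 44.0], 0.67)]
```

View pics/w_c.png

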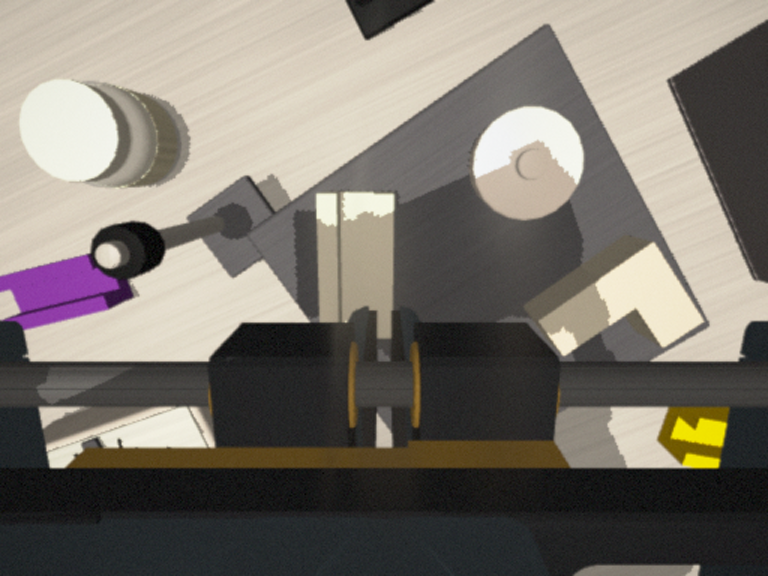

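```bash
python3 - <<'E'
from h import *
za=np.load("w_a.npz"); a=(za["K"],za["V"],0)
z=np.load("w_b.npz"); w=(z["K"],z["V"],0); z=np.load("w_c.npz"); wc=(z["K"],z["V"],0);t=cam("top")
A=np.array([[661.9,68.9],[579.5,105.7],[561.1,62.7],[643.5,26.7]])
for n,c in (("b",w),("c",wc)):
  print(n,[(proj(c,[*p,h])*1.5).round(0).tolist() for h in (120,80) for p in A])
print("a",[(proj(a,[*p,h])*1.5).round(0).tolist() for h in (120,80) for p in A])
s=monitor.read_state();print(s["tool_pos"])
for c,T in ((w,[596.03,55.18,239.9]),(wc,[596.04,53.47,203.5])): print("tcp",proj(c,T)*1.5, proj(c,np.array(T)+[0,0,18.8])*1.5)
a0=onz(w,(346/1.5,188/1.5),120)
im=snapshot("top"); 
cr=im[105:205,180:300]; cv2.imwrite("pics/top_d.png",np.hstack([cv2.resize(cr,None,fx=4,fy=4,interpolation=cv2.INTER_CUBIC),cv2.resize(cv2.imread("w_b.png")[115:235,190:270],(267,400),interpolation=cv2.INTER_CUBIC)]))
E
```

```text
b [[325.0, 187.0], [328.0, 318.0], [394.0, 317.0], [395.0, 187.0], [331.0, 185.0], [334.0, 302.0], [393.0, 302.0], [393.0, 185.0]]
c [[316.0, 193.0], [320.0, 337.0], [394.0, 337.0], [394.0, 193.0], [325.0, 191.0], [328.0, 319.0], [393.0, 318.0], [393.0, 190.0]]
a [[377.0, 25.0], [298.0, 108.0], [338.0, 150.0], [416.0, 70.0], [377.0, 39.0], [305.0, 114.0], [342.0, 152.0], [413.0, 79.0]]
[595.24840565  53.46773612 202.21221908]
tcp [383.97795108 322.40452512] [383.99238042 336.77569201]
tcp [384.86340313 323.08541084] [384.85778057 337.12835443]
```

View pics/top_d.png

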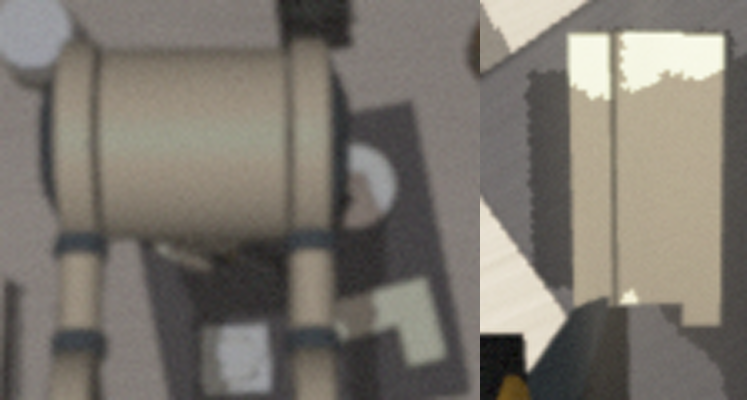

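```bash
python3 -m crank '[{"dp":[0,0,0],"roll":0,"claw":0.022},{"dp":[0,0,0.04],"roll":0,"claw":0.022},{"dp":[0,0,0.07],"roll":0,"claw":0.022},{"dp":[0,0,0.09],"roll":0,"claw":0.022},{"dp":[0,0,0.103],"roll":0,"claw":0.022},{"dp":[0,0,0.103],"roll":0,"claw":0.022},{"dp":[0,0,0.103],"roll":0,"claw":0.022},{"dp":[0,0,0.103],"roll":0,"claw":0.022}]'
python3 w.py d
python3 - <<'E'
from h import *
im=snapshot("scene"); s=cv2.resize(im[165:240,255:330],(375,375),interpolation=cv2.INTER_CUBIC)
w=cv2.resize(cv2.imread("w_d.png")[100:250,170:340],(425,375),interpolation=cv2.INTER_CUBIC)
cv2.imwrite("pics/d2.png",np.hstack([s,w]))
E
```

```text
time: 7.6
tool_pos: [595.7, 53.5, 99.6]
orientation: [-0.0, 0.979, -0.206, 0.001]
contact_force: [0.3, 0.5, 0.3]
finger_gap: 0.24
finger_force: 0.0
[595.66120231  53.44943876  99.51769596] [-1.11202596e-04  9.78594814e-01 -2.05795665e-01  5.66507352e-04] 7.65
```

View pics/d2.png

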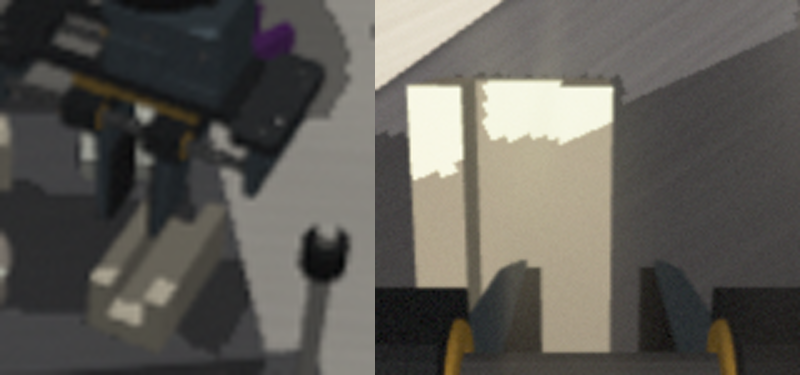

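```bash
python3 -m crank '[{"dp":[0,0,0],"roll":0,"claw":0.012},{"dp":[0,0,0],"roll":0,"claw":0.0},{"dp":[0,0,0],"roll":0,"claw":0.0},{"dp":[0,0,0],"roll":0,"claw":0.0},{"dp":[0,0,0],"roll":0,"claw":0.0},{"dp":[0,0,0],"roll":0,"claw":0.0},{"dp":[0,0,0],"roll":0,"claw":0},{"dp":[0,0,0],"roll":0,"claw":0}]'
python3 w.py e
python3 - <<'E'
from h import *
im=snapshot("scene"); s=cv2.resize(im[165:240,255:330],(375,375),interpolation=cv2.INTER_CUBIC)
w=cv2.resize(cv2.imread("w_e.png")[100:250,170:340],(425,375),interpolation=cv2.INTER_CUBIC)
cv2.imwrite("pics/e2.png",np.hstack([s,w]))
E
```

```text
time: 8.7
tool_pos: [595.3, 53.5, 98.8]
orientation: [0.0, 0.979, -0.206, 0.0]
contact_force: [0.1, 0.2, 0.8]
finger_gap: 0.004
finger_force: 0.0
[595.26409284  53.45973871  98.80696126] [ 7.38588023e-06  9.78597678e-01 -2.05782859e-01  5.29002213e-06] 8.75
```

View pics/e2.png

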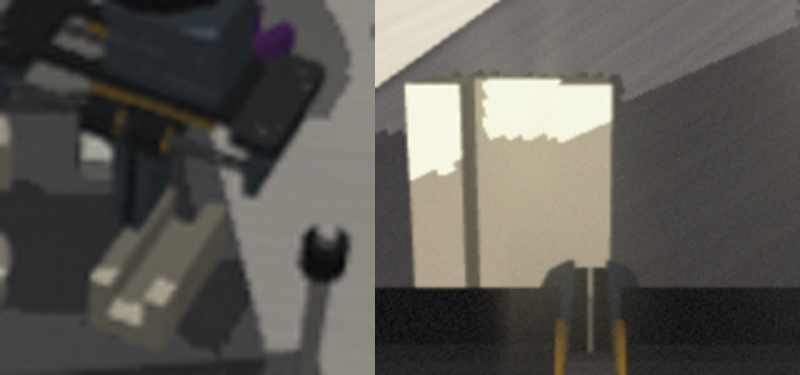

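```bash
python3 - <<'E'
from h import *
c=cam("scene"); f=lambda P:((proj(c,P)-[255,165])*5).round(0).tolist()
print("tcp",f([595.3,53.5,98.8]),f([595.3,53.5,118]),f([595.3,53.5,140]))
A=np.array([[661.9,68.9],[579.5,105.7],[561.1,62.7],[643.5,26.7]])
for h in(120,96,80):print(h,[f([*p,h]) for p in A])
print("post",f([671,152,200]))
print(monitor.read_state()["joint_positions"])
E
```

```text
tcp [134.0, 241.0] [136.0, 218.0] [138.0, 191.0]
120 [[160.0, 300.0], [225.0, 202.0], [153.0, 176.0], [87.0, 272.0]]
96 [[158.0, 329.0], [222.0, 230.0], [151.0, 205.0], [86.0, 301.0]]
80 [[156.0, 347.0], [220.0, 249.0], [150.0, 223.0], [85.0, 319.0]]
post [323.0, 220.0]
[-1.03658591e-02  5.48662839e-01  1.51309969e+00  3.10438665e-05
  1.07978769e+00  1.97496374e+00]
```

```bash
python3 -m crank '[{"dp":[0,0,-0.03],"roll":0,"claw":0.0},{"dp":[0,0,-0.06],"roll":0,"claw":0.03},{"dp":[-0.012,-0.01,-0.06],"roll":0,"claw":0.07},{"dp":[-0.012,-0.01,-0.06],"roll":0,"claw":0.07},{"dp":[-0.012,-0.01,-0.04],"roll":0,"claw":0.07},{"dp":[-0.012,-0.01,-0.02],"roll":0,"claw":0.07},{"dp":[-0.012,-0.01,0.0],"roll":0,"claw":0.07},{"dp":[-0.012,-0.01,0.011],"roll":0,"claw":0.07}]'
python3 -m crank '[{"dp":[0,0,0],"roll":0,"claw":0.07},{"dp":[0,0,0],"roll":0,"claw":0.03},{"dp":[0,0,0],"roll":0,"claw":0.03},{"dp":[0,0,0],"roll":0,"claw":0.03},{"dp":[0,0,0],"roll":0,"claw":0.03},{"dp":[0,0,0],"roll":0,"claw":0.03},{"dp":[0,0,0],"roll":0,"claw":0.03},{"dp":[0,0,0],"roll":0,"claw":0.03}]'
```

```text
time: 9.8
tool_pos: [588.2, 67.7, 87.0]
orientation: [-0.0, 0.979, -0.206, -0.0]
contact_force: [0.6, -0.6, 2.4]
finger_gap: 0.737
finger_force: 0.0
time: 10.8
tool_pos: [588.4, 67.5, 88.0]
orientation: [-0.0, 0.979, -0.206, 0.0]
contact_force: [0.2, 0.2, 5.4]
finger_gap: 0.495
finger_force: 29.8
```

```bash
python3 -m crank '[{"dp":[0,0,-0.03],"roll":0,"claw":0.03},{"dp":[0,0.005,-0.07],"roll":0,"claw":0.03},{"dp":[0.005,0.03,-0.11],"roll":0,"claw":0.03},{"dp":[0.015,0.07,-0.14],"roll":-3,"claw":0.03},{"dp":[0.025,0.12,-0.14],"roll":-9,"claw":0.03},{"dp":[0.035,0.17,-0.14],"roll":-15,"claw":0.03},{"dp":[0.05,0.22,-0.14],"roll":-21,"claw":0.03},{"dp":[0.062,0.27,-0.14],"roll":-27,"claw":0.03}]'
```

```text
time: 11.8
tool_pos: [535.8, -206.3, 227.6]
orientation: [-0.0, 1.0, 0.03, -0.0]
contact_force: [1.1, -0.9, -0.8]
finger_gap: 0.498
finger_force: 29.8
```

```bash
python3 -m crank '[{"dp":[-0.01,0.035,0],"roll":-2,"claw":0.03},{"dp":[-0.018,0.07,0.01],"roll":-3.5,"claw":0.03},{"dp":[-0.018,0.0705,0.06],"roll":-3.5,"claw":0.03},{"dp":[-0.018,0.0705,0.11],"roll":-3.5,"claw":0.03},{"dp":[-0.018,0.0705,0.15],"roll":-3.5,"claw":0.03},{"dp":[-0.018,0.0705,0.175],"roll":-3.5,"claw":0.03},{"dp":[-0.018,0.0705,0.175],"roll":-3.5,"claw":0.065},{"dp":[-0.018,0.0705,0.175],"roll":-3.5,"claw":0.065}]'
python3 -m crank '[{"dp":[0,0,0],"roll":0,"claw":0.065},{"dp":[0,0,0],"roll":0,"claw":0.065},{"dp":[0,0,-0.05],"roll":0,"claw":0.065},{"dp":[0,0,-0.1],"roll":0,"claw":0.065},{"dp":[0,0,-0.15],"roll":0,"claw":0.065},{"dp":[0,0,-0.2],"roll":0,"claw":0.07},{"dp":[0,-0.05,-0.2],"roll":0,"claw":0.07},{"dp":[0,-0.1,-0.2],"roll":0,"claw":0.07}]'
python3 w.py f trough corner
```

```text
time: 12.8
tool_pos: [522.8, -276.4, 53.8]
orientation: [0.0, 0.998, 0.059, 0.0]
contact_force: [0.6, -0.2, 0.6]
finger_gap: 0.681
finger_force: 0.0
time: 13.8
tool_pos: [510.5, -176.0, 253.8]
orientation: [0.0, 0.998, 0.058, 0.001]
contact_force: [1.3, 0.5, 0.3]
finger_gap: 0.771
finger_force: 0.0
[ 509.03564744 -170.43976521  253.58378899] [-1.02284877e-03  9.98234257e-01  5.93910009e-02  1.75848280e-04] 13.85
trough [([198.0, 271.0, 66.0, 28.0], 0.8), ([303.0, 116.0, 47.0, 75.0], 0.56)]
corner [([120.0, 129.0, 92.0, 63.0], 0.95)]
```

View pics/w_f.png

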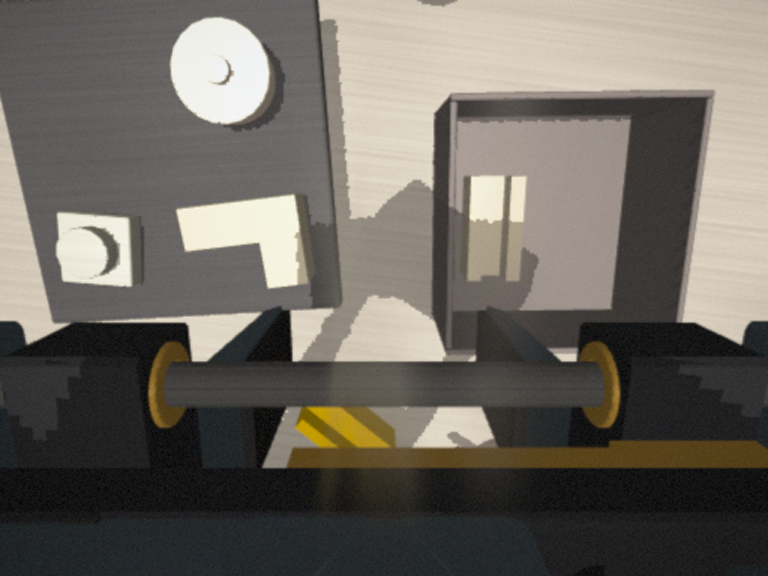

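```bash
python3 - <<'E'
from h import *
z=np.load("w_f.npz"); w=(z["K"],z["V"],0); t=cam("top")
P=[(176,210),(297,195),(306,285),(267,289),(258,243),(184,251)]
A=np.array([onz(w,(u/1.5,v/1.5),116)[:2] for u,v in P]); print(A.round(1))
M=np.array([[42,-32],[-42,-32],[-42,32],[-12,32],[-12,-2],[42,-2]])
for idx in ([0,1,4,5],[0,1,2,3,4,5]):
  m=M[idx];a=A[idx];mc=m.mean(0);ac=a.mean(0)
  H=(m-mc).T@(a-ac);th=np.arctan2(H[0,1]-H[1,0],H[0,0]+H[1,1]);Q=np.array([[np.cos(th),-np.sin(th)],[np.sin(th),np.cos(th)]])
  o=ac-Q@mc;print(np.degrees(th),o,(m@Q.T+o-a).round(1).tolist(),"grasp",Q@[12,-17]+o)
T=lambda u,v:(110+u/2.75,85+v/2.75)
print(tri(w,(176/1.5,210/1.5),t,T(413,265)),tri(w,(297/1.5,195/1.5),t,T(486,246)))
s=monitor.read_state();print(s["tool_pos"],s["orientation"])
E
```

```text
[[ 532.   -25.1]
 [ 552.4 -109.2]
 [ 488.4 -120.6]
 [ 482.1  -92.4]
 [ 515.3  -83.9]
 [ 503.3  -31.3]]
102.82540952341748 [510.8437892  -73.48039014] [[0.7, -0.3], [-1.0, 1.9], [0.1, -0.8], [0.2, -0.8]] grasp [524.75588508 -58.00610217]
102.5812244448074 [510.72593315 -73.32499098] [[0.8, -0.2], [-1.3, 1.9], [0.2, -0.7], [0.0, 0.3], [-0.0, -0.7], [0.2, -0.6]] grasp [524.70385133 -57.9101344 ]
(array([531.71510968, -24.87030938, 115.14820037]), np.float64(0.4517604820648346)) (array([ 551.86698286, -108.92878984,  113.25723383]), np.float64(0.7389774933776876))
[ 510.27803645 -174.86586653  253.61286953] [9.72818456e-05 9.98193606e-01 6.00781017e-02 3.69345153e-04]
```

```bash
python3 -m crank '[{"dp":[0.008,-0.03,0],"roll":-10,"claw":0.06},{"dp":[0.016,-0.06,0],"roll":-20,"claw":0.06},{"dp":[0.022,-0.09,0],"roll":-30,"claw":0.06},{"dp":[0.0283,-0.1145,0],"roll":-40,"claw":0.06},{"dp":[0.0283,-0.1145,0],"roll":-50,"claw":0.06},{"dp":[0.0283,-0.1145,0],"roll":-60,"claw":0.06},{"dp":[0.0283,-0.1145,0],"roll":-70,"claw":0.06},{"dp":[0.0283,-0.1145,0],"roll":-80,"claw":0.06}]'
python3 -m crank '[{"dp":[0,0,0.03],"roll":-10,"claw":0.06},{"dp":[0,0,0.06],"roll":-15.8,"claw":0.06},{"dp":[0,0,0.08],"roll":-15.8,"claw":0.06},{"dp":[0,0,0.08],"roll":-15.8,"claw":0.06},{"dp":[0,0,0.08],"roll":-15.8,"claw":0.06},{"dp":[0,0,0.08],"roll":-15.8,"claw":0.06},{"dp":[0,0,0.08],"roll":-15.8,"claw":0.06},{"dp":[0,0,0.08],"roll":-15.8,"claw":0.06}]'
python3 -c "
from h import *
s=monitor.read_state();q=s['orientation'];x=R.from_quat([*q[1:],q[0]]).as_matrix();print(s['tool_pos'],x.round(3).tolist(),s['joint_positions'].round(2))"
```

```text
time: 14.95
tool_pos: [525.6, -60.5, 253.1]
orientation: [0.0, 0.725, 0.689, 0.0]
contact_force: [0.2, 0.4, -0.5]
finger_gap: 0.661
finger_force: 0.0
time: 15.95
tool_pos: [525.4, -59.7, 173.1]
orientation: [0.0, 0.626, 0.78, 0.0]
contact_force: [-0.4, -0.1, 0.7]
finger_gap: 0.658
finger_force: 0.0
[525.36417889 -59.74567534 173.14861678] [[-0.217, 0.976, 0.001], [0.976, 0.217, -0.0], [-0.0, 0.0, -1.0]] [-0.23  0.37  1.6  -0.    1.17 -0.45]
```

```bash
python3 -m crank '[{"dp":[0.002,0,0.03],"roll":0,"claw":0.06},{"dp":[0.002,0,0.06],"roll":0,"claw":0.06},{"dp":[0.002,0,0.075],"roll":0,"claw":0.06},{"dp":[0.002,0,0.085],"roll":0,"claw":0.06},{"dp":[0.002,0,0.085],"roll":0,"claw":0.06},{"dp":[0.002,0,0.085],"roll":0,"claw":0.015},{"dp":[0.002,0,0.085],"roll":0,"claw":0.015},{"dp":[0.002,0,0.085],"roll":0,"claw":0.015}]'
python3 -m crank '[{"dp":[0,0,0],"roll":0,"claw":0.015},{"dp":[0,0,0],"roll":0,"claw":0.015},{"dp":[0,0,0],"roll":0,"claw":0.015},{"dp":[0,0,0],"roll":0,"claw":0.015},{"dp":[0,0,-0.02],"roll":0,"claw":0.015},{"dp":[0,0,-0.06],"roll":0,"claw":0.015},{"dp":[0,0,-0.1],"roll":0,"claw":0.015},{"dp":[0,0,-0.14],"roll":0,"claw":0.015}]'
```

```text
time: 16.95
tool_pos: [525.0, -57.8, 88.2]
orientation: [0.0, 0.626, 0.78, 0.0]
contact_force: [0.5, -0.3, 1.1]
finger_gap: 0.358
finger_force: 0.0
time: 17.95
tool_pos: [524.6, -57.7, 229.1]
orientation: [-0.0, 0.626, 0.78, -0.0]
contact_force: [0.4, 1.0, -1.2]
finger_gap: 0.161
finger_force: 0.0
```

```bash
python3 w.py g corner dish carrier; python3 - <<'E'
from h import *
z=np.load("w_g.npz"); w=(z["K"],z["V"],0)
M=np.array([[42,-32],[-42,-32],[-42,32],[-12,32],[-12,-2],[42,-2]]);th=np.radians(102.6);Q=np.array([[np.cos(th),-np.sin(th)],[np.sin(th),np.cos(th)]])
for h in(116,80):print([proj(w,[*(Q@m+[510.7,-73.4]),h]).round(0).tolist() for m in M])
im=cv2.imread("w_g.png");hsv=cv2.cvtColor(im,cv2.COLOR_BGR2HSV)
for r in range(130,225,6): print(r,"".join("%3d"%(v//4) for v in im[r,150:400:6,1]))
E
```

```text
[526.77267494 -58.15703549 234.13384782] [0.00293332 0.62555666 0.78017189 0.00144496] 18.0
corner [([212.0, 149.0, 60.0, 87.0], 0.75)]
dish [([321.0, 166.0, 67.0, 53.0], 0.85)]
carrier [([221.0, 43.0, 57.0, 62.0], 0.94)]
[[272.0, 153.0], [271.0, 233.0], [210.0, 233.0], [209.0, 206.0], [242.0, 205.0], [241.0, 153.0]]
[[270.0, 149.0], [269.0, 222.0], [214.0, 222.0], [214.0, 197.0], [243.0, 197.0], [243.0, 149.0]]
130  36 35 35 35 35 35 36 18 27 27 27 29 29 27 29 29 29 28 28 28 28 27 27 27 27 27 26 27 27 26 27 28 27 27 27 27 27 27 27 27 26 26
136  56 56 42 35 35 36 35 17 18 20 20 26 27 28 28 29 28 28 27 28 27 27 27 27 27 27 26 27 27 27 28 28 28 28 27 28 27 27 27 27 27 27
142  55 56 55 55 54 35 35 17 18 19 19 19 20 20 26 25 28 28 27 28 27 27 27 28 28 28 27 27 27 27 28 29 29 29 27 28 27 27 26 26 27 25
148  55 56 55 54 55 55 54 17 17 18 18 19 20 20 21 20 19 19 19 27 26 27 27 27 26 27 27 28 28 28 29 29 30 30 29 29 28 27 26 27 27 26
154  55 56 54 55 55 55 53 26 20 18 18 20 20 20 22 21 38 40 40 40 40 25 27 27 27 28 27 28 28 27 29 29 29 30 30 29 28 27 27 26 26 26
160  55 56 55 55 55 55 46 27 
[... 711 characters left out ...]
 19 21 32 47 61 61 61 61 61 62 62 62 62 26 27
196  55 54 53 55 55 41 35 17 17 17 16 18 19 19 20 20 40 39 40 39 39 19 17 18 20 17 19 18 21 43 47 61 61 60 61 61 62 62 62 62 26 26
202  38 54 54 55 55 53 35 16 17 17 16 26 26 26 25 25 39 39 39 39 40 18 18 17 26 17 18 19 20 43 47 61 61 39 61 62 62 62 62 62 26 27
208  35 35 40 54 54 54 35 16 17 17 25 40 40 17 17 13 39 38 39 39 15 13 13 17 26 18 17 19 20 34 48 61 61 61 61 61 62 62 62 46 25 27
214  31 30 32 30 33 50 31 15 15 15 17 36 25 16 15 13 39 38 39 39 16 10 13 12 15 15 15 17 19 22 43 57 57 58 58 58 59 62 62 26 26 33
220   6  5  5  6  3  3  5  5  5  5  6  7 15 15 13 13 38 38 38 40 16 10 13 12  5  7  8 11 13 16 19 19 20 20 18 16 12 12 26 25 26 50
```

```bash
python3 - <<'E'
from h import *
m=camera_model("wrist");K=np.array(m["camera_matrix"]);V=np.linalg.inv(np.array(m["mount"]))
for x in(-16,-8,0,8,11,16):
  print(x,[proj((K,V,0),[x,0,-z]).round(1).tolist() for z in (0,10,18.8,28)])
im=cv2.imread("w_e.png")
for r in range(196,246,3): print(r,"".join("%3d"%(v//4) for v in im[r,226:286:2,1]))
E
```

```text
-16 [[257.0, 240.5], [257.0, 246.4], [257.1, 252.2], [257.2, 258.8]]
-8 [[257.0, 229.3], [257.1, 234.8], [257.1, 240.1], [257.2, 246.2]]
0 [[257.0, 218.0], [257.1, 223.0], [257.1, 227.9], [257.2, 233.4]]
8 [[257.0, 206.5], [257.1, 211.0], [257.2, 215.3], [257.2, 220.3]]
11 [[257.0, 202.1], [257.1, 206.4], [257.2, 210.6], [257.2, 215.3]]
16 [[257.0, 194.8], [257.1, 198.7], [257.2, 202.5], [257.2, 206.9]]
196  40 41 41 40 41 41 40 40 40 40 40 40 40 40 41 40 41 40 40 25 19 19 18 18 18 18 18 18 17 17
199  40 40 40 41 40 40 40 40 39 41 40 40 40 41 40 40 40 40 40 24 20 19 19 19 17 17 18 17 17 16
202  40 40 40 41 40 40 40 40 39 40 39 40 40 39 40 40 40 40 39 24 19 19 18 18 17 18 18 17 16 17
205  40 40 40 40 39 39 40 40 38 30 20 18 35 39 39 40 39 40 26 15 16 17 18 17 17 17 18 16 16 15
208  40 39 40 39 39 39 37 21 19 18 18 18 15 15 16 29 14 13 15 15 15 14 14 15 17 17 16 17 17 17
211  39 39 39 39 39 39 22 18 17 16 18 18 15 14 17 30 15 12 13 15 14 14 13 14 13 17 17 17 16 16
214  35 35 35 35 35 25 17 16 16 17 17 17 14 13 16 29 13 12 13 14 13 14 12 11 12 15 16 15 15 14
217  15 15 15 14 15 14 15 14
[... 221 characters left out ...]
11 13 13 11  9  9  8  7  9  7  7  7
226  13 13 12 12 12 13 13 12 12 15 14 14 13 12 13 21 11 10 10 13 14 10 10  8  8  7  7  7  6  7
229  12 13 12 12 13 11 13 12 15 19 15 13 11 11 12 21 11 12 11 13 17 17 10  8  8  8  8  6  7  7
232  12 12 12 12 12 11 11 11 16 19 17 12 11 11 13 21 11 10 11 14 16 19 12  9  7  6  8  7  5  5
235  12 11 10 12 11 12 11 11 19 20 16 11 10 11 12 22 10 10 10 12 18 21 12  7  8  6  4  5  7  6
238  12 12 12 11 11 12 12 12 21 21 17 12  9 10 12 20 12  9 10 11 17 22 12  9  9  9  9  8  9  7
241  11 12 11 12 12  9 11 11 21 21 15 12 11 12 13 13 12 13 12 11 17 22 14 10  8  9  9  9  8  7
244  11 10 11 11 11 11 11 11 22 22 15 13 13 12 13 14 13 13 14 12 18 24 14 10 10 11  8  9 10  9
```

```bash
python3 -m crank '[{"dp":[0,0,0],"roll":0,"claw":0.06},{"dp":[0,0,0.05],"roll":0,"claw":0.06},{"dp":[0,0,0.09],"roll":0,"claw":0.06},{"dp":[0,0,0.12],"roll":0,"claw":0.06},{"dp":[0,0,0.14],"roll":0,"claw":0.06},{"dp":[0,0,0.15],"roll":0,"claw":0.06},{"dp":[0,0,0.157],"roll":0,"claw":0.06},{"dp":[0,0,0.157],"roll":0,"claw":0.06}]'
python3 -c "
from h import *
s=monitor.read_state();print(s['tool_pos'],s['contact_force'],s['finger_gap'])"
```

```text
time: 19.15
tool_pos: [524.7, -57.8, 70.7]
orientation: [-0.0, 0.626, 0.78, -0.0]
contact_force: [0.5, 0.4, -0.1]
finger_gap: 0.662
finger_force: 0.0
[524.6880179  -57.75566827  70.71520896] [ 0.45567636  0.42139011 -0.13906635] 0.6620732088062885
```

```bash
python3 -m crank '[{"dp":[0,0,0.004],"roll":0,"claw":0.06},{"dp":[0,0,0.008],"roll":0,"claw":0.06},{"dp":[0,0,0.008],"roll":0,"claw":0.015},{"dp":[0,0,0.008],"roll":0,"claw":0.015},{"dp":[0,0,0.008],"roll":0,"claw":0.015},{"dp":[0,0,0.008],"roll":0,"claw":0.015},{"dp":[0,0,0.008],"roll":0,"claw":0.015},{"dp":[0,0,0.008],"roll":0,"claw":0.015}]'
```

```text
time: 20.15
tool_pos: [524.9, -57.8, 62.9]
orientation: [0.0, 0.626, 0.78, 0.0]
contact_force: [0.0, 0.8, 2.7]
finger_gap: 0.329
finger_force: 30.0
```

```bash
python3 -m crank '[{"dp":[0,0,-0.03],"roll":0,"claw":0.015},{"dp":[0,0,-0.08],"roll":0,"claw":0.015},{"dp":[-0.01,0,-0.13],"roll":-5,"claw":0.015},{"dp":[-0.05,-0.007,-0.15],"roll":-13,"claw":0.015},{"dp":[-0.095,-0.015,-0.15],"roll":-22,"claw":0.015},{"dp":[-0.14,-0.023,-0.15],"roll":-31,"claw":0.015},{"dp":[-0.185,-0.031,-0.15],"roll":-40,"claw":0.015},{"dp":[-0.225,-0.038,-0.15],"roll":-49,"claw":0.015}]'
python3 -c "
from h import *
s=monitor.read_state();q=s['orientation'];x=R.from_quat([*q[1:],q[0]]).as_matrix();p=s['tool_pos'];print(p,np.degrees(np.arctan2(x[1,0],x[0,0])),x[:,:2].T@(np.array([538,-330,p[2]])-p))"
```

```text
time: 21.15
tool_pos: [536.3, -287.3, 212.6]
orientation: [-0.0, 0.243, 0.97, 0.0]
contact_force: [0.3, 0.9, -0.2]
finger_gap: 0.328
finger_force: 30.0
[ 536.2923186  -287.29910991  212.64632225] 151.81941770543455 [-21.67084158 -36.83282218]
```

```bash
python3 -m crank '[{"dp":[-0.01,-0.018,0],"roll":-9,"claw":0.015},{"dp":[-0.021,-0.037,0],"roll":-18,"claw":0.015},{"dp":[-0.021,-0.037,0.02],"roll":-27,"claw":0.015},{"dp":[-0.021,-0.037,0.05],"roll":-35,"claw":0.015},{"dp":[-0.021,-0.037,0.09],"roll":-35,"claw":0.015},{"dp":[-0.021,-0.037,0.13],"roll":-35,"claw":0.015},{"dp":[-0.021,-0.037,0.157],"roll":-35,"claw":0.015},{"dp":[-0.021,-0.037,0.157],"roll":-35,"claw":0.015}]'
python3 -m crank '[{"dp":[0,0,0],"roll":0,"claw":0.045},{"dp":[0,0,0],"roll":0,"claw":0.045},{"dp":[0,0,0],"roll":0,"claw":0.045},{"dp":[0,0,-0.03],"roll":0,"claw":0.045},{"dp":[0,0,-0.08],"roll":0,"claw":0.045},{"dp":[0,0,-0.13],"roll":0,"claw":0.05},{"dp":[0,0,-0.18],"roll":0,"claw":0.05},{"dp":[0,0,-0.22],"roll":0,"claw":0.05}]'
python3 - <<'E'
from h import *
c=cam("scene");snapshot("scene");s=monitor.read_state();print(s["time"],s["tool_pos"],s["joint_positions"].round(2))
for t in("corner","trough"):
  for d in find_in("scene",t)[:4]:
    b=d["bbox"];print(t,np.round(b),round(d["conf"],2),onz(c,(b[0]+b[2]/2,b[1]+b[3]/2),30).round(0))
E
```

```text
time: 22.15
tool_pos: [536.1, -327.2, 53.9]
orientation: [-0.002, -0.057, 0.998, 0.001]
contact_force: [0.3, 0.6, -0.7]
finger_gap: 0.33
finger_force: 30.0
time: 23.15
tool_pos: [537.5, -328.3, 278.7]
orientation: [0.001, -0.057, 0.998, -0.001]
contact_force: [0.1, -0.8, -0.2]
finger_gap: 0.547
finger_force: 0.0
23.2 [ 539.00117708 -329.38715822  283.85543277] [-0.64  0.43  1.19 -0.    1.52 -2.33]
trough [209. 158.  30.  29.] 0.91 [ 346. -155.   30.]
trough [353. 245.  36.  26.] 0.83 [688. 319.  30.]
trough [286. 165.  27.  22.] 0.8 [344. 111.  30.]
trough [172. 199.  19.  16.] 0.64 [ 526. -270.   30.]
```

```bash
python3 -c "
from h import *
snapshot('wrist');c=cam('wrist');print([(np.round(d['bbox']),d['conf']) for d in find_in('wrist','corner')])"
python3 -m crank '[{"dp":[0,0.03,0],"roll":5,"claw":0.05},{"dp":[-0.003,0.085,0],"roll":14,"claw":0.05},{"dp":[-0.005,0.14,0],"roll":23,"claw":0.05},{"dp":[-0.007,0.195,0],"roll":33,"claw":0.05},{"dp":[-0.01,0.25,0],"roll":43,"claw":0.05},{"dp":[-0.012,0.305,0],"roll":53,"claw":0.05},{"dp":[-0.014,0.36,0],"roll":63,"claw":0.05},{"dp":[-0.015,0.4,0],"roll":73,"claw":0.05}]'
python3 -c "
from h import *
s=monitor.read_state();q=s['orientation'];x=R.from_quat([*q[1:],q[0]]).as_matrix();p=s['tool_pos'];print(p,np.degrees(np.arctan2(x[1,0],x[0,0])),x[:,:2].T@(np.array([487,315,p[2]])-p))"
```

```text
[(array([225., 141.,  41.,  64.]), 0.71)]
time: 24.4
tool_pos: [506.0, 69.9, 274.6]
orientation: [-0.001, 0.54, 0.841, -0.001]
contact_force: [1.3, 0.4, 0.3]
finger_gap: 0.548
finger_force: 0.0
[505.98124003  69.85776565 274.60506676] 114.57774904831103 [230.82649811  84.70021612]
```

```bash
python3 -m crank '[{"dp":[0.05,0.02,0],"roll":3,"claw":0.05},{"dp":[0.1,0.037,0],"roll":6,"claw":0.05},{"dp":[0.15,0.055,0],"roll":6.6,"claw":0.05},{"dp":[0.2,0.073,0],"roll":6.6,"claw":0.05},{"dp":[0.231,0.085,0],"roll":6.6,"claw":0.05},{"dp":[0.231,0.085,0],"roll":6.6,"claw":0.05},{"dp":[0.231,0.085,0],"roll":6.6,"claw":0.05},{"dp":[0.231,0.085,0],"roll":6.6,"claw":0.05}]'
python3 w.py h dial marker
python3 - <<'E'
from h import *
t=cam("top");im=snapshot("top");w=cv2.imread("w_h.png")
a=cv2.resize(w[0:240,110:400],(725,600),interpolation=cv2.INTER_CUBIC)
cv2.imwrite("pics/h2.png",a)
E
```

```text
time: 25.4
tool_pos: [487.1, 312.3, 275.5]
orientation: [-0.0, 0.586, 0.81, -0.0]
contact_force: [-0.0, -0.0, -0.6]
finger_gap: 0.547
finger_force: 0.0
[487.15570706 312.41725469 275.65808721] [-6.13476352e-05  5.86329814e-01  8.10072407e-01 -2.03221720e-04] 25.45
dial [([228.0, 131.0, 57.0, 68.0], 0.59)]
marker [([296.0, 178.0, 22.0, 15.0], 0.66)]
```

View pics/h2.png

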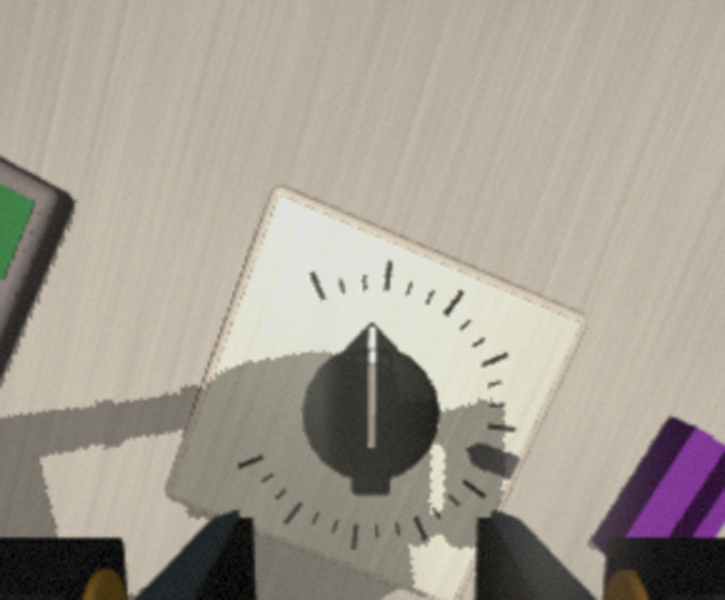

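```bash
python3 - <<'E'
from h import *
z=np.load("w_h.npz"); w=(z["K"],z["V"],0); im=cv2.imread("w_h.png")
P=lambda u,v:(110+u/2.5,v/2.5)
ax=onz(w,P(371,413),91);print("axis(disc)",ax)
za=np.load("w_a.npz"); a=(za["K"],za["V"],0); t=cam("top")
a1,a2=onz(w,P(372,362),121),onz(w,P(372,447),121);d=a1-a2;print("line",a1,a2,"bar ang",np.degrees(np.arctan2(d[1],d[0])), "axis offset perp",np.cross(d[:2]/np.linalg.norm(d[:2]),(ax-a2)[:2]))
# ticks: outer/inner ends
tk=[((312,273),(325,299)),((391,262),(387,290)),((463,292),(447,315)),((507,353),(483,364)),((515,430),(490,427)),((484,496),(464,482)),((425,539),(415,517)),((355,549),(355,525)),((286,523),(299,504)),((240,466),(262,457))]
A=[];b=[];E=[]
for o,i in tk:
  O,I=onz(w,P(*o),78)[:2],onz(w,P(*i),78)[:2];u=(O-I)/np.linalg.norm(O-I);n=np.array([-u[1],u[0]]);A.append(n);b.append(n@I);E.append(I)
c=np.linalg.lstsq(np.array(A),np.array(b),rcond=None)[0];print("ticks axis",c,"radii",[np.linalg.norm(e-c).round(1) for e in E])
E=np.array(E);s=np.linalg.lstsq(np.c_[2*E,np.ones(len(E))],(E**2).sum(1),rcond=None)[0];print("circle",s[:2])
m=onz(w,P(468,452),81);m2=onz(a,(46.5,41.2),81);m3=onz(w,P(517,466),83)
for q in (m,m2,m3):
  for cc in(c,s[:2]): v=q[:2]-cc;print("marker",q[:2],np.linalg.norm(v),np.degrees(np.arctan2(v[1],v[0])))
tip=onz(w,P(372,322),85);v=tip[:2]-c;print("tip",tip,np.linalg.norm(v),np.degrees(np.arctan2(v[1],v[0])))
print("tri axis top cam check",proj(t,[*c,93]))
E
```

```text
axis(disc) [487.44006124 319.19486546  91.        ]
line [478.91817651 345.55759689 121.        ] [491.09403098 308.86460264 121.        ] bar ang 108.35741828312257 axis offset perp 0.2145687007028947
ticks axis [487.01094517 316.81948565] radii [np.float64(60.5), np.float64(61.5), np.float64(62.3), np.float64(62.4), np.float64(62.4), np.float64(61.3), np.float64(60.1), np.float64(59.8), np.float64(60.1), np.float64(59.4)]
circle [488.08097157 317.84362597]
marker [541.31877821 314.14070859] 54.373859311377984 -2.823871193607372
marker [541.31877821 314.14070859] 53.36642814382979 -3.9787588848142637
marker [540.88015643 313.02900786] 54.00240405367505 -4.024952432659463
marker [540.88015643 313.02900786] 53.01824656528264 -5.210241294517049
marker [567.14422424 315.41613366] 80.14556638361736 -1.0033026088897958
marker [567.14422424 315.41613366] 79.10050973644674 -1.758609468478333
tip [474.2166488  360.78035157  85.        ] 45.78484194203543 106.22701978709645
tri axis top cam check [152.62545052 198.14940841]<stdin>:6: DeprecationWarning: Arrays of 2-dimensional vectors are deprecated. Use arrays of 3-dimensional vectors instead. (deprecated in NumPy 2.0)
```

```bash
python3 -m crank '[{"dp":[0.002,0.001,0.04],"roll":0,"claw":0.05},{"dp":[0.0047,0.002,0.09],"roll":0,"claw":0.05},{"dp":[0.0047,0.002,0.13],"roll":0,"claw":0.05},{"dp":[0.0047,0.002,0.16],"roll":0,"claw":0.05},{"dp":[0.0047,0.002,0.18],"roll":0,"claw":0.05},{"dp":[0.0047,0.002,0.192],"roll":0,"claw":0.05},{"dp":[0.0047,0.002,0.2],"roll":0,"claw":0.05},{"dp":[0.0047,0.002,0.2035],"roll":0,"claw":0.05}]'
python3 -m crank '[{"dp":[0,0,0],"roll":0,"claw":0.05},{"dp":[0,0,0],"roll":0,"claw":0.01},{"dp":[0,0,0],"roll":0,"claw":0.01},{"dp":[0,0,0],"roll":0,"claw":0.01},{"dp":[0,0,0],"roll":0,"claw":0.01},{"dp":[0,0,0],"roll":0,"claw":0.01},{"dp":[0,0,0],"roll":0,"claw":0.01},{"dp":[0,0,0],"roll":0,"claw":0.01}]'
```

```text
time: 26.6
tool_pos: [487.7, 318.5, 72.4]
orientation: [0.0, 0.586, 0.81, 0.0]
contact_force: [-0.8, 0.8, -0.2]
finger_gap: 0.545
finger_force: 0.0
time: 27.6
tool_pos: [487.8, 318.7, 72.5]
orientation: [0.0, 0.586, 0.81, 0.0]
contact_force: [3.1, 1.3, 2.6]
finger_gap: 0.195
finger_force: 30.0
```

```bash
python3 -m crank '[{"dp":[0,0,0],"roll":8,"claw":0.01},{"dp":[0,0,0],"roll":17,"claw":0.01},{"dp":[0,0,0],"roll":26,"claw":0.01},{"dp":[0,0,0],"roll":35,"claw":0.01},{"dp":[0,0,0],"roll":44,"claw":0.01},{"dp":[0,0,0],"roll":53,"claw":0.01},{"dp":[0,0,0],"roll":62,"claw":0.01},{"dp":[0,0,0],"roll":70,"claw":0.01}]'
python3 -m crank '[{"dp":[0,0,0],"roll":8,"claw":0.01},{"dp":[0,0,0],"roll":16,"claw":0.01},{"dp":[0,0,0],"roll":24,"claw":0.01},{"dp":[0,0,0],"roll":31,"claw":0.01},{"dp":[0,0,0],"roll":37,"claw":0.01},{"dp":[0,0,0],"roll":41,"claw":0.01},{"dp":[0,0,0],"roll":41,"claw":0.01},{"dp":[0,0,0],"roll":41,"claw":0.01}]'
```

```text
time: 28.6
tool_pos: [488.8, 318.4, 72.5]
orientation: [0.0, 0.946, 0.326, 0.001]
contact_force: [9.5, -2.1, -1.5]
finger_gap: 0.196
finger_force: 30.0
time: 29.6
tool_pos: [488.9, 317.9, 72.5]
orientation: [0.0, 1.0, -0.024, 0.001]
contact_force: [10.2, -5.5, -1.5]
finger_gap: 0.197
finger_force: 30.0
```

```bash
python3 -m crank '[{"dp":[0,0,0],"roll":0,"claw":0.05},{"dp":[0,0,0],"roll":0,"claw":0.05},{"dp":[0,0,0],"roll":0,"claw":0.05},{"dp":[0,0,0],"roll":0,"claw":0.05},{"dp":[0,0,-0.03],"roll":0,"claw":0.05},{"dp":[0,0,-0.08],"roll":0,"claw":0.05},{"dp":[0,0,-0.13],"roll":0,"claw":0.05},{"dp":[0,0,-0.17],"roll":0,"claw":0.05}]'
python3 -m crank '[{"dp":[0,0,-0.03],"roll":0,"claw":0.05},{"dp":[0,0,-0.03],"roll":0,"claw":0.05},{"dp":[0,0,-0.03],"roll":0,"claw":0.05},{"dp":[0,0,-0.03],"roll":0,"claw":0.05},{"dp":[0,0,-0.03],"roll":0,"claw":0.05},{"dp":[0,0,-0.03],"roll":0,"claw":0.05},{"dp":[0,0,-0.03],"roll":0,"claw":0.05},{"dp":[0,0,-0.03],"roll":0,"claw":0.05}]'
python3 w.py i dial marker
python3 - <<'E'
from h import *
z=np.load("w_i.npz"); w=(z["K"],z["V"],0); im=cv2.imread("w_i.png")
print("axis",proj(w,[487.6,317.8,91]),"mtip est",proj(w,[541.3,314.1,81]),"ptip est",proj(w,[487.6+47,317.8-2.5,85]))
u,v=proj(w,[487.6+52,315,83]).astype(int)
for r in range(v-35,v+62,3): print(r,"".join("%3d"%(x//4) for x in im[r,u-34:u+36:2,1]))
E
```

```text
time: 30.6
tool_pos: [487.5, 318.6, 244.5]
orientation: [-0.0, 1.0, -0.024, 0.001]
contact_force: [0.5, 0.2, -0.8]
finger_gap: 0.546
finger_force: 0.0
time: 31.6
tool_pos: [487.4, 318.5, 272.3]
orientation: [0.0, 1.0, -0.024, -0.0]
contact_force: [-1.0, 0.2, -0.7]
finger_gap: 0.548
finger_force: 0.0
[487.47653158 318.48254899 272.31531105] [-1.23742694e-05  9.99717011e-01 -2.37886003e-02 -9.48749715e-07] 31.65
dial [([231.0, 133.0, 55.0, 67.0], 0.55)]
marker [([250.0, 104.0, 11.0, 22.0], 0.69)]
axis [256.79797653 168.96467117] mtip est [257.76321371 123.69180399] ptip est [257.04236411 129.51619635]
90  44 44 44 45 46 45 45 45 45 45 46 45 46 45 45 45 46 45 45 46 46 46 46 46 46 46 47 46 46 45 46 46 46 45 46
93  44 45 45 45 45 45 45 45 45 45 46 45 45 46 46 46 45 46 46 46 46 47 46 47 46 46 46 47 46 46 46 46 46 46 46
96  43 44 44 43 44 45 45 46 47 47 46 45 46 46 46 46 46 46 46 46 46 46 47 46 46 46 46 46 45 46 45 46 45 46 45
99  46 47 46 47 46 45 46 46 46 45 45 45 45 45 44 43 43 43 42 41 42 41 40 40 39 37 37 36 34 36 35 35 35 36 36
102  54 54 53 53 53 52 51 51 50 49 49 48 45 44 43 36 35 4
[... 2432 characters left out ...]
2 13 12 12 11 11 11 11  9 12 33 35 34 35
171  35 35 36 26 21 20 20 20 20 17 16 14 14 14 14 13 28 37 13 14 13 13 12 12 11 11 11 10  9  9 16 35 35 35 35
174  35 36 35 28 21 20 21 20 19 17 17 14 15 14 14 14 28 37 14 14 13 12 12 12 11 10 10  9  8  9 19 34 34 34 34
177  37 36 36 36 22 21 20 20 20 17 17 15 15 13 14 14 29 36 13 13 11 13 11 12 11 10 10  9  9 10 31 35 35 34 35
180  36 36 36 37 30 20 20 20 20 18 16 16 15 15 15 14 28 37 15 13 12 14 12 12 10 11  9 10  9 20 35 35 35 36 35
183  36 36 36 36 36 24 20 19 21 19 16 15 16 15 15 15 19 23 15 13 13 13 12 11 11 11 10  9 14 33 35 35 35 34 35
186  37 36 36 36 36 36 30 20 19 18 18 17 15 15 15 15 14 15 14 14 13 12 13 13 12 11 11 21 34 35 35 35 35 36 35
```

```bash
python3 - <<'E'
from h import *
c=cam("top");im=snapshot("top")
for t in("corner","trough","dish","carrier"):
  for d in find_in("top",t)[:5]:
    b=d["bbox"];print(t,np.round(b),round(d["conf"],2),onz(c,(b[0]+b[2]/2,b[1]+b[3]/2),40).round(0))
for r in range(140,214,3): print(r,"".join("%3d"%(x//4) for x in im[r,306:390:2,1]))
E
```

```text
corner [172. 264.  15.  22.] 0.61 [236. 243.  40.]
corner [338. 159.  26.  26.] 0.55 [ 560. -329.   40.]
trough [208. 233.  29.  25.] 0.89 [327. 103.  40.]
trough [294. 232.  21.  26.] 0.75 [ 325. -167.   40.]
trough [144. 132.  26.  18.] 0.7 [675. 310.  40.]
trough [321. 167.  21.  27.] 0.61 [ 534. -263.   40.]
dish [259. 139.  22.  23.] 0.85 [636. -63.  40.]
dish [234. 191.  15.  15.] 0.75 [482.  37.  40.]
dish [172. 262.  13.  24.] 0.24 [239. 247.  40.]
carrier [195. 132. 104.  85.] 0.66 [561.  17.  40.]
carrier [234. 188.  15.  19.] 0.49 [483.  36.  40.]
140  32 31 32 32 32 32 32 32 32 33 32 33 32 32 32 32 32 32 33 32 33 32 32 32 33 31 32 33 32 31 29 29 29 28 31 31 32 31 31 31 31 32
143  31 32 33 32 32 32 32 32 32 32 32 32 32 32 31 31 32 32 32 30 30 29 28 26 26 23 22 19 18 16 14 14 14 25 31 31 32 32 31 31 31 32
146  32 32 32 31 32 32 33 31 31 30 29 29 29 26 25 24 23 20 20 17 16 15 13 11 13 12 12 13 12 12 10 11 12 20 31 32 31 31 32 32 31 30
149  31 32 32 32 30 25 23 21 19 16 15 14 13 13 12 13 13 15 14 15 15 17 19 20 22 23 23 22 22 16 12 13 13 20 29 31 31 31 32 31 32 32
152  32 32 
[... 2039 characters left out ...]
 23 23 23 24 23 22 16 12 13 12 19 28 31 31 30
200  31 32 32 33 31 31 29 17 12 16 24 25 23 24 24 24 23 24 24 24 24 24 23 23 22 21 21 22 22 20 20 21 22 22 26 27 27 30 31 31 31 32
203  30 31 32 31 31 31 31 20 11 15 21 22 24 24 23 23 22 22 20 21 20 20 22 21 23 25 25 28 30 30 28 29 30 32 31 31 30 31 32 31 31 31
206  31 32 32 32 31 31 32 25 13 13 18 20 22 22 23 27 26 26 28 31 31 32 32 32 33 31 32 31 32 32 31 32 32 31 32 31 32 32 32 31 31 33
209  31 32 31 32 31 32 33 32 30 29 30 31 32 32 33 33 32 32 31 32 31 31 31 31 31 31 32 31 32 32 31 31 31 31 31 32 31 31 32 31 31 31
212  32 32 31 31 31 32 32 31 31 33 32 32 32 31 32 32 31 31 31 31 31 32 31 32 32 31 31 31 31 31 30 31 31 31 31 32 31 31 30 31 30 31
```

Both offcuts lie flat in the bin, and the pointer lines up with the marker.

```bash
python3 -c "
from h import *
print(arm.finish_job())"
```

```text
the job is handed in; nothing more can be done
None
```

I handed the job in with both foam offcuts lying in the bin and the dial pointer within about 1.5 mm of the marker (4 mm allowed). The dish and carrier are still on the plate. The simulator gave no pass/fail verdict.

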